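# Hold-down clamp: touch, then a quarter turn

## Task

Push the hardwood block gently along the bed of the hold-down clamp until it is fully home against the end stop. Then turn the clamp's T-handle clockwise until the pad touches the block and, from that touch, exactly a quarter turn more. Leave the block clamped there, let go of everything, and leave the other things on the bench alone.

Things in the scene. Friction and masses are not known exactly. Their poses are not given: they have to be found in the camera images.
- clamp_frame: Fixed grey cast hold-down clamp. Origin on the bench under the screw's vertical axis; +x runs along the bed from the open end (towards the robot) to the column, z up. Bed 195 x 100 mm, x -120 to +75 mm, its top 18 mm above the bench. Two steel guide rails, 53 mm apart inside, 12 mm high above the bed, x -45 to +35 mm. Column x 45 to 73 mm, 100 mm high.
- end_stop (a point): Middle of the face of the steel end stop across the bed, which looks to -x: 35 mm along +x of the frame's origin, 27 mm above the bench; the stop is 18 mm high above the bed and 64 mm wide.
- boss_top (a point): Top of the nut on the boss at the end of the clamp's arm, on the screw's axis, 107 mm above the bench. The arm spans 80 to 100 mm above the bench and is 30 mm wide, from the column to the boss (radius 18 mm) over the bed.
- work_block: Loose dark hardwood block 50 x 120 x 22 mm, 0.1 kg, lying on the bed between the ends of the guide rails, short of the end stop. Origin at the centre of its underside; its long axis is its y, lying along the bed, with its -y end towards the end stop.
- block_far_end (a point): Centre of the block's end face that must meet the end stop, 60 mm along -y of the block's origin and 11 mm above its underside. Fully home it lies at x = +35 mm of clamp_frame.
- spindle: Vertical steel screw with the T-handle on top and a sprung round steel pad (radius 13 mm, does not turn) below. Origin on its axis at the underside of the handle bar, 134 mm above the bench at handle angle 0. One clockwise turn lowers both 20 mm. The pad's stem is set to another length each time, up to 5 mm either way, so the touch comes after some 30 to 245 degrees, unknown beforehand.
- clamp_knob (a joint): Angle of the T-handle, rad: grows clockwise seen from above, which tightens. Within 0.3 of 0 at the start. Free turning takes 0.30 N m of thread friction (some 0.2 is felt at rest after a push), so it stays where left, clamped too. The pad's spring has 50 N preload and 5 N/mm: at the touch the torque jumps by about 0.16 N m within 10 degrees, then rises by 0.08 N m over the quarter turn.
- handle_mid (a point): Steel T-handle on the screw: a straight bar 110 mm long (its x axis, 55 mm each side of the screw), 12 mm wide (y), 16 mm high, with a round hub of radius 11 mm. The point is the bar's centre on the screw axis, 8 mm above its underside, 142 mm above the bench at handle angle 0, going down with the screw. It can be pushed round at its arms or gripped. Nothing else is as high near it.
- screwdriver: Bystander: blue-handled screwdriver 195 mm long, lying on the bench to the right of the clamp. Origin under its middle.
- pulley: Bystander: grey pulley wheel, 62 mm across and 26 mm high, on the bench to the left of the clamp. Origin under its centre.
- hex_keys: Bystander: orange holder with hex keys, 34 x 90 x 17 mm, on the bench to the left of the clamp. Origin under its centre.
- masking_tape: Bystander: beige roll of tape, 97 mm across, 24 mm high, to the right. Origin under its centre.
- pliers: Bystander: pliers with red grips, 155 mm long, at the right front. Origin under their middle.
Mind the look-alikes: they are no part of the job. Leave any green look-alike of the work_block alone.

How it is judged (in metres and radians):
On the way, in this order (a step that is already met when the one before it is completed fails the run):
1. the block is home against the end stop, the pad not touching it (x of block_far_end in the frame of clamp_frame above 0.032 m and contact force between spindle and work_block below 0.5 N), for 0.2 s.
2. the pad touches the block, which is home (x of block_far_end in the frame of clamp_frame above 0.032 m and contact force between spindle and work_block above 3 N), for 0.1 s.
At the end, for the whole second after the job is handed in: The block is at rest with its far end within 3 mm of the end stop, and the pad presses on it with 66 to 80 N: a quarter turn past the first touch gives about 73 N, so this allows some 24 degrees either way; the gripper has let go (x of block_far_end in the frame of clamp_frame above 0.032 m and contact force between spindle and work_block between 66 and 80 N and linear speed of work_block below 0.01 m/s).
It fails at once if the clamp is overtightened (more than about 65 degrees beyond the quarter turn) (contact force between spindle and work_block above 92 N).
It fails at once if the block is pushed hard (more than 40 N from the fingers) (contact force between the fingers and work_block above 40 N).
It fails at once if a bystander is moved by more than 30 mm (distance of any of screwdriver, pulley, hex_keys, masking_tape, pliers from where it was at the start of the episode above 0.03 m).
It also fails if it takes over 72 s, if anything falls off the work surface, if the arm or the gripper's body presses on something with over 40 N, if the wrist force passes 120 N, or if a joint passes its speed limit or range.

## Robot

A 6-joint arm with a two-finger parallel gripper is mounted at the origin on a cart in front of the work surface, level with it; the furniture and walls round the work are solid. World frame = base frame: x ahead of the robot, y to its left, z up, the work surface at z = 0. Lengths are in mm, angles in rad, forces in N, time in s.
With the tool pointing down it reaches from about 300 to 775 mm from the base axis. Payload 14.6 kg.
Tool frame: the origin (TCP) lies between the finger pads; the fingertips stand manip.tip_reach ahead of it and the grasp point (between the pads) lies 5 mm behind it (manip.tip_reach is the distance from the TCP to the fingertips, in mm); z points along the fingers, y is the line along which they close (so a half turn about z gives the same grasp; the last joint's range is limited). The gripper opens to 94 mm and grips with 3 to 60 N. Pads are 16 mm wide; open, the fingers measure 119 mm over their backs; the gripper's body (75 mm by 177 mm) begins 78 mm behind the grasp point.
Start: joints at [-1.321, 0.3, 1.521, -0, 1.321, -0.067], TCP at [171.333, -522.623, 219.446] pointing down, gripper open.
Joint ranges: [-3.03, 3.03], [-0.79, 2.21], [0.23, 2.52], [-1.04, 4.18], [0, 3.07], [-2.55, 2.55]. Speed limits (rad/s): [2.22, 2.22, 2.57, 3.14, 3.14, 3.14].

## Interface

Orientations are given as [roll, pitch, yaw] about the fixed x, y, z axes, in that order (R = Rz(yaw) Ry(pitch) Rx(roll)).
In Python, from cell import manip gives the robot as it stands. The module is installed in compiled form; this text tells all that it offers.
- The arm moves only by the shell command python3 -m creep 'ROWS' [FORCE]. ROWS is JSON, a list of rows, each a list of 3 entries, a list of its own where there are three numbers: the opening, from -1 (shut) to 1 (fully open), then the shift along the tool's x, y, z in cm, then the turn about the tool's z in units of 5 degrees (1.0 is 5 degrees). In form: [[grip, [tx, ty, tz], roll], ...]. A call has 1 to 12 rows; each row is the pose to reach, as a shift and turn from the pose commanded when the call began, along the tool's axes at that moment; what a row does not reach only later rows make up. A row lasts 1/10 s, in which the tool goes at most 50 mm and 8.59 degrees, less where a joint would pass 70% of its speed; a pose out of reach is approached as far as the arm can. A call with a gripper value outside its range is refused whole. The fingers move at their own pace and stop on an object; FORCE is the grip in N (left out, the last holds). Time passes only in rows, so rows that repeat a pose let the fingers close. It gives the time, the measured TCP pose, the force, the opening and the grip force at its end, in the units of the state.
- manip.read_state(): the state, without advancing time (a new reading comes with each control period).
- manip.camera(name): name is "scene" or "top" or "wrist"; returns the picture (384x512x3 uint8, red, green, blue); there is no depth.
- manip.camera_params(name): a dict with "fovy" (degrees; the focal length in pixels is half the picture's height over the tangent of half this angle, whatever the lens; pixels are square), "cx", "cy" (the principal point, pixels), "origin" and "attitude" of the camera in the world. Camera axes: x right, y down, z forward; pixel columns grow to the right and rows downward; lengths in mm; the calibration is good to about 2 mm. A picture is of the moment at which its call begins: read the wrist's pose just before it. camera_params takes no time and is no camera call; for the wrist camera it gives the pose at the moment of the call.
- manip.sign_off(): hands the job in; it is judged then, once.
The state is a dict: "clock": time; "joints": joint angles; "qd": joint speeds; "effort": joint torques, N m; "eef_pos": TCP position; "eef_rot": TCP orientation; "wrist_force": force on the tool from outside, world axes, zero at the start; "moment": the same for the moment, N m; "finger_gap": finger opening in mm; "finger_force": force on a finger pad.
Only numpy, scipy, OpenCV 4.12 (cv2) and the standard library are available. Lean on these libraries where they do the work, as an engineer would, in place of code of your own. Each camera call takes 0.05 s, during which the arm holds its last target. There are 200 camera calls.

## Working session

There is one attempt and no reset: what is moved stays moved. The work goes in short steps, Python scripts to look and compute and a shell command to move; the robot and the scene stay as the last step left them, time stands still between calls to the robot, and variables do not carry over. Pictures are saved under pics/ and viewed, at most 10 in all, crops included, and the job is handed in when it is done.

```bash
mkdir -p pics; python3 - <<'E'
from cell import manip
import cv2
print(manip.read_state(), manip.tip_reach)
for n in("top","scene"):
    cv2.imwrite(f"pics/{n}0.png",manip.camera(n)[:,:,::-1]); print(n,manip.camera_params(n))
print(manip.camera_params("wrist"))
E
```

```text
{'clock': 0.0, 'joints': array([-1.32062926e+00,  3.00447643e-01,  1.52160485e+00,  1.09786258e-05,
        1.32071710e+00, -6.65977714e-02]), 'qd': array([-0.00016213,  0.00233762, -0.00069081,  0.0009828 , -0.00073118,
       -0.00220717]), 'effort': array([-4.21902223e-03, -5.31807446e+01, -3.52741277e+01,  7.06428546e-02,
        2.44482147e-02, -1.15730440e-04]), 'eef_pos': array([ 171.25796489, -522.38291894,  218.88913866]), 'eef_rot': array([-3.14041902e+00, -8.89343656e-05,  3.16762060e-01]), 'wrist_force': array([ 0.10339994,  0.10364519, -0.67632985]), 'moment': array([-0.04092121, -0.03144993,  0.0519687 ]), 'finger_force': 0.0, 'finger_gap': 94.35613180521021} 14.0
top {'fovy': 43.28592112840962, 'cx': 255.4727106718433, 'cy': 191.44680607685115, 'origin': array([ 317.01102819,  -98.42102461, 1486.76061094]), 'attitude': array([-3.00967365, -0.00553251, -1.56945737])}
scene {'fovy': 42.55161720447491, 'cx': 254.59743407490558, 'cy': 189.8501269189865, 'origin': array([  89.04957892,  513.11789022, 1021.09152942]), 'attitude': array([-2.45587561, -0.01151055, -2.53295567])}
{'fovy': 70.35080433418979, 'cx': 255.47680155778815, 'cy': 193.32995529625708, 'origin': array([ 245.97710551, -498.0486293 ,  384.35444224]), 'attitude': array([ 2.86692295e+00, -3.35560448e-04, -1.25333852e+00])}
```

View pics/top0.png

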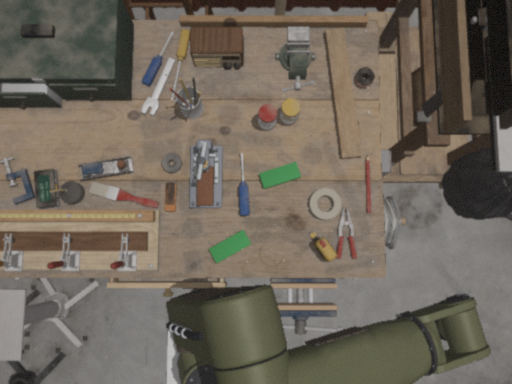

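View pics/scene0.png

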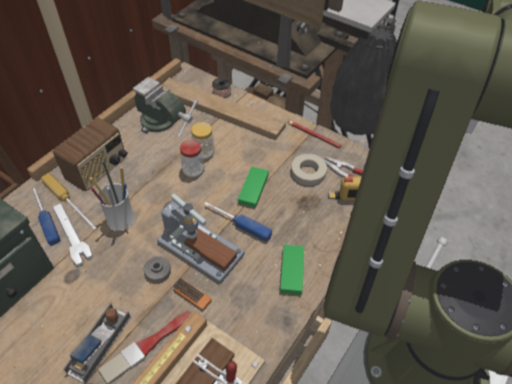

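The top view shows the clamp at about (205,175), with the block on its bed. The green look-alikes lie to its right. I'll zoom in on the clamp.

```bash
python3 - <<'E'
import cv2,numpy as np
a=cv2.imread("pics/top0.png")[132:216,180:232]; b=cv2.imread("pics/scene0.png")[188:284,152:248]
a=cv2.resize(a,None,fx=6,fy=6,interpolation=cv2.INTER_CUBIC); b=cv2.resize(b,None,fx=5,fy=5,interpolation=cv2.INTER_CUBIC)
o=np.zeros((504,800,3),np.uint8); o[:504,:312]=a; o[:480,320:800]=b
cv2.imwrite("pics/z0.png",o)
E
```

```text
(no output)
```

View pics/z0.png

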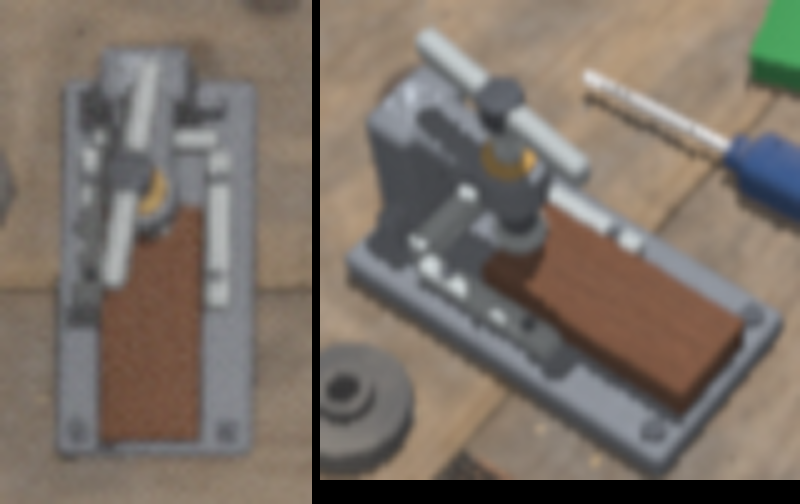

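The left crop shows the bed's corners at about (65,85), (256,85), (250,452) and (57,455). The handle bar runs from (149,62) to (113,286), and the block's near edge is at y≈440 (x 103 to 200). I'll fit poses from these.

```bash
cat > h.py <<'E'
import numpy as np
from scipy.spatial.transform import Rotation as R
from cell import manip
def ray(P,u,v,h=384):
    f=h/2/np.tan(np.radians(P["fovy"])/2)
    d=R.from_euler("xyz",P["attitude"]).apply([(u-P["cx"])/f,(v-P["cy"])/f,1]); return np.array(P["origin"]),d
def onz(P,u,v,z):
    o,d=ray(P,u,v); return (o+d*(z-o[2])/d[2])[:2]
def proj(P,X):
    f=192/np.tan(np.radians(P["fovy"])/2)
    c=R.from_euler("xyz",P["attitude"]).inv().apply(np.atleast_2d(X)-P["origin"]); return c[:,:2]/c[:,2:]*f+[P["cx"],P["cy"]]
E
python3 - <<'E'
from h import *
np.set_printoptions(precision=1,suppress=True)
T=manip.camera_params("top");S=manip.camera_params("scene")
t=lambda x,y,z:onz(T,180+(x+.5)/6-.5,132+(y+.5)/6-.5,z)
s=lambda x,y,z:onz(S,152+(x-320+.5)/5-.5,188+(y+.5)/5-.5,z)
c=np.array([t(65,85,18),t(256,85,18),t(250,452,18),t(57,455,18)]);print(c)
m=c.mean(0);ax=(c[0]+c[1]-c[2]-c[3]);yaw=np.arctan2(ax[1],ax[0]);ux=ax/np.hypot(*ax);print("len",np.hypot(*ax)/2,"yaw",np.degrees(yaw),"origin",m+22.5*ux)
q=np.array([s(348,262,18),s(780,322,18),s(655,470,18)]);print("scene far-left, near-right, near-left",q, "origin",(q[0]+q[1])/2+22.5*ux)
for f,l in((t,[(149,62),(113,286),(131,170)]),(s,[(430,40),(580,170),(500,88)])):
    e=np.array([f(*p,150) for p in l]);print("bar",e,"mid",(e[0]+e[1])/2,"len",np.hypot(*(e[0]-e[1])),"ang",np.degrees(np.arctan2(*(e[0]-e[1])[::-1])))
b=np.array([t(103,440,40),t(200,440,40),t(200,210,40)]);print("block",b)
b=np.array([s(680,408,40),s(742,325,40)]);print("block s",b)
E
```

```text
[[654.3  95.5]
 [654.6  -3.1]
 [464.1  -2. ]
 [462.4  95.9]]
len 191.18570430031355 yaw -0.22219780198559252 origin [581.4  46.5]
scene far-left, near-right, near-left [[651.3  98.4]
 [460.8   5.3]
 [461.2 102.4]] origin [578.6  51.8]
bar [[635.2  38.8]
 [528.4  53.9]
 [583.4  46.4]] mid [581.8  46.3] len 107.79476499538868 ang -8.07065016469691
bar [[627.7  42.3]
 [527.6  59.5]
 [584.5  45. ]] mid [577.6  50.9] len 101.59586572948582 ang -9.77015467971325
block [[467.8  70.1]
 [467.9  21.6]
 [584.9  23.1]]
block s [[463.   79.8]
 [466.1  28. ]]
```

```bash
R='[-1,[42.2,-45.6,0],-2.4]'; python3 -m creep '[[-1,[42.2,-45.6,0],-2.4],[-1,[42.2,-45.6,0],-2.4],[-1,[42.2,-45.6,0],-2.4],[-1,[42.2,-45.6,0],-2.4],[-1,[42.2,-45.6,0],-2.4],[-1,[42.2,-45.6,0],-2.4],[-1,[42.2,-45.6,0],-2.4],[-1,[42.2,-45.6,0],-2.4],[-1,[42.2,-45.6,0],-2.4],[-1,[42.2,-45.6,0],-2.4],[-1,[42.2,-45.6,0],-2.4],[-1,[42.2,-45.6,0],-2.4]]'; python3 -c "
from cell import manip
s=manip.read_state();print(s['eef_pos'],s['eef_rot'])"
```

```text
clock: 1.3
eef_pos: [421.7, 25.0, 219.5]
eef_rot: [3.141, -0.0, 0.526]
wrist_force: [0.5, -0.6, 1.2]
finger_gap: 2.1
finger_force: 0.0
[421.70758038  24.98436675 219.48957029] [ 3.14141379e+00 -1.99382398e-04  5.26397243e-01]
```

```bash
python3 -m creep '[[-1,[1.6,-1.2,0],0],[-1,[1.6,-1.2,0],0],[-1,[1.6,-1.2,0],0],[-1,[1.6,-1.2,0],0]]'; python3 - <<'E'
from cell import manip
import cv2,pickle
P=manip.camera_params("wrist"); im=manip.camera("wrist"); pickle.dump(P,open("w1.pkl","wb"))
cv2.imwrite("pics/w1raw.png",im[:,:,::-1]);cv2.imwrite("pics/w1.png",cv2.resize(im[:,:,::-1],(800,600),interpolation=cv2.INTER_CUBIC));print(P)
E
```

```text
clock: 1.7
eef_pos: [428.9, 40.4, 219.4]
eef_rot: [-3.142, 0.0, 0.525]
wrist_force: [-0.3, 0.7, -0.4]
finger_gap: 0.5
finger_force: 0.0
{'fovy': 70.35080433418979, 'cx': 255.47680155778815, 'cy': 193.32995529625708, 'origin': array([496.89263285,  79.94461961, 384.76536596]), 'attitude': array([ 2.86634427e+00, -1.19504431e-03, -1.04484214e+00])}
```

View pics/w1.png

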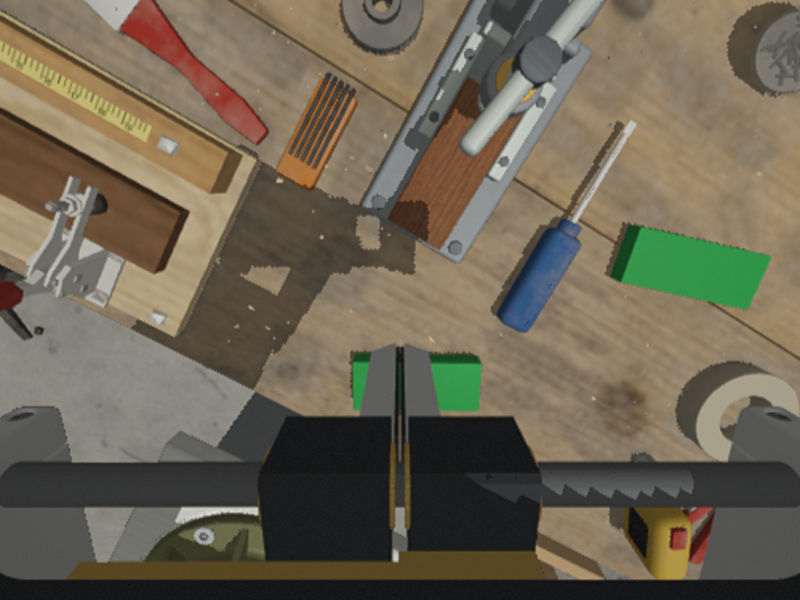

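The wrist view shows the bed's near corners at (365,208) and (460,262). The block's near-end corners are at (390,217) and (437,247), the handle's near end at (472,148) and the hub at (541,60). Green blocks lie at (417,380) and (690,268).

```bash
python3 - <<'E'
from h import *
import pickle
np.set_printoptions(precision=1,suppress=True)
P=pickle.load(open("w1.pkl","rb"));T=manip.camera_params("top")
w=lambda x,y,z:onz(P,(x+.5)*.64-.5,(y+.5)*.64-.5,z)
print("bed",w(365,208,18),w(460,262,18))
print("block",w(390,217,40),w(437,247,40))
print("handle",w(472,148,150),"hub",w(541,60,154))
print("far bed right",w(590,45,18))
print("green",[w(x,y,22) for x,y in((353,352),(480,355))], [onz(T,u,v,22) for u,v in((210,245),(245,231),(251,247),(215,263))])
E
```

```text
bed [464.4  94.2] [465.7   0.3]
block [470.2  72.7] [468.6  27.8]
handle [530.7  55.7] hub [580.9  48.9]
far bed right [657.6   4.2]
green [array([346.3,  41.2]), array([402.2, -61. ])] [array([348.6,  30.3]), array([390.8, -74.8]), array([342.8, -93. ]), array([295.1,  14.6])]
```

```bash
python3 -m creep '[[-1,[0.3,-0.2,4],0],[-1,[0.3,-0.2,8],0],[-1,[0.3,-0.2,12],0],[-1,[0.3,-0.2,15],0],[-1,[0.3,-0.2,17],0],[-1,[0.3,-0.2,17.7],0],[-1,[0.3,-0.2,17.7],0],[-1,[0.3,-0.2,17.7],0]]'
```

```text
clock: 2.55
eef_pos: [431.4, 44.1, 43.5]
eef_rot: [3.141, -0.001, 0.526]
wrist_force: [0.3, -0.7, 0.1]
finger_gap: 0.8
finger_force: 0.0
```

```bash
python3 -m creep '[[-1,[0.87,0.5,0],0],[-1,[1.73,1.0,0],0],[-1,[1.95,1.13,0],0],[-1,[2.17,1.25,0],0],[-1,[2.38,1.38,0],0],[-1,[2.6,1.5,0],0],[-1,[2.8,1.62,0],0],[-1,[3.03,1.75,0],0],[-1,[3.25,1.88,0],0],[-1,[3.46,2.0,0],0],[-1,[3.68,2.13,0],0],[-1,[3.9,2.25,0],0]]'; python3 -m creep '[[-1,[0,0,0],0],[-1,[0.17,0.1,0],0],[-1,[0.17,0.1,0],0]]'
```

```text
clock: 3.75
eef_pos: [476.0, 44.6, 42.5]
eef_rot: [-3.142, 0.0, 0.526]
wrist_force: [-1.7, 0.2, 1.5]
finger_gap: 0.7
finger_force: 0.8
clock: 4.05
eef_pos: [478.0, 44.6, 42.5]
eef_rot: [3.142, -0.0, 0.526]
wrist_force: [0.2, -0.2, 0.9]
finger_gap: 0.8
finger_force: 0.3
```

```bash
python3 -m creep '[[-1,[0.09,0.05,0],0],[-1,[0.17,0.1,0],0],[-1,[0.26,0.15,0],0],[-1,[0.35,0.2,0],0],[-1,[0.35,0.2,0],0]]';python3 -m creep '[[-1,[0.09,0.05,0],0],[-1,[0.17,0.1,0],0],[-1,[0.17,0.1,0],0]]';
```

```text
clock: 4.55
eef_pos: [482.0, 44.6, 42.5]
eef_rot: [3.142, -0.0, 0.526]
wrist_force: [-0.8, 0.4, 0.3]
finger_gap: 0.6
finger_force: 0.3
clock: 4.85
eef_pos: [483.8, 44.6, 42.4]
eef_rot: [-3.141, 0.0, 0.526]
wrist_force: [-1.5, 0.0, 0.7]
finger_gap: 0.3
finger_force: 0.9
```

```bash
python3 -m creep '[[-1,[0.09,0.05,0],0],[-1,[0.09,0.05,0],0]]';python3 -m creep '[[-1,[0.09,0.05,0],0],[-1,[0.09,0.05,0],0]]'
```

```text
clock: 5.05
eef_pos: [484.2, 44.6, 42.3]
eef_rot: [-3.141, 0.001, 0.526]
wrist_force: [-5.9, 0.0, 3.5]
finger_gap: 0.3
finger_force: 3.0
clock: 5.25
eef_pos: [484.6, 44.6, 42.2]
eef_rot: [-3.14, 0.003, 0.526]
wrist_force: [-11.0, 1.1, 6.5]
finger_gap: 0.6
finger_force: 5.4
```

```bash
python3 -m creep '[[-1,[-0.9,-0.5,0],0],[-1,[-2.6,-1.5,0],0],[-1,[-4.7,-2.7,0],0],[-1,[-4.7,-2.7,-4],0],[-1,[-4.7,-2.7,-8],0],[-1,[-4.7,-2.7,-12],0],[-1,[-4.7,-2.7,-16],0],[-1,[-4.7,-2.7,-17.7],0],[-1,[-4.7,-2.7,-17.7],0],[-1,[-4.7,-2.7,-17.7],0],[-1,[-4.7,-2.7,-17.7],0]]'; python3 - <<'E'
from h import *
import cv2,pickle
P=manip.camera_params("wrist"); im=manip.camera("wrist"); pickle.dump(P,open("w2.pkl","wb"))
cv2.imwrite("pics/w2raw.png",im[:,:,::-1]);print(P)
a=im[:180,220:400,::-1]; t=manip.camera("top")[132:216,180:232,::-1]
o=np.zeros((540,800,3),np.uint8); o[:540,:540]=cv2.resize(a,(540,540),interpolation=cv2.INTER_CUBIC); o[:420,540:800]=cv2.resize(t,(260,420),interpolation=cv2.INTER_CUBIC)
cv2.imwrite("pics/w2.png",o)
E
```

```text
clock: 6.35
eef_pos: [431.1, 44.4, 218.1]
eef_rot: [-3.141, 0.002, 0.526]
wrist_force: [0.0, 0.4, -0.7]
finger_gap: 0.1
finger_force: 0.0
{'fovy': 70.35080433418979, 'cx': 255.47680155778815, 'cy': 193.32995529625708, 'origin': array([499.33631938,  83.91993728, 383.33603588]), 'attitude': array([ 2.86487806e+00, -2.51863260e-04, -1.04391036e+00])}
```

View pics/w2.png

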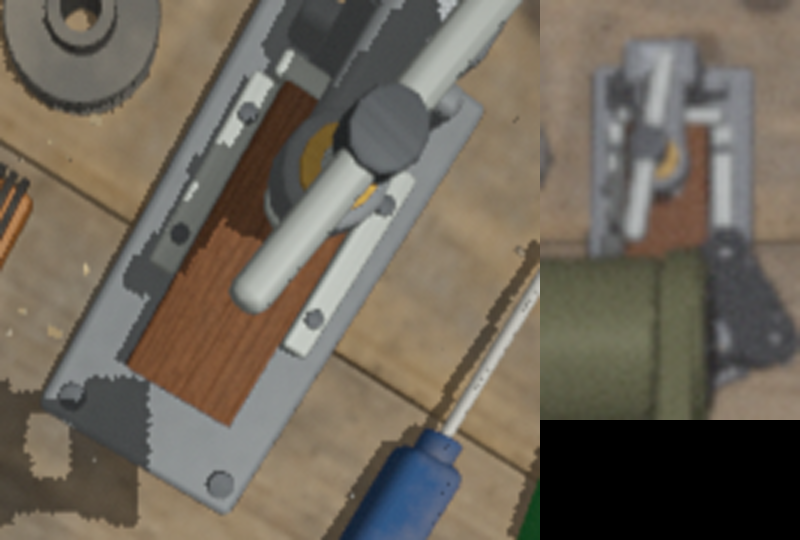

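The block's far end now meets the stop at about (305,88), with its near end at (130,362)–(230,425). The hub is at (388,128) and the handle's near end at (250,298). I'll refine the axis position.

```bash
python3 - <<'E'
from h import *
import pickle
np.set_printoptions(precision=1,suppress=True)
P=pickle.load(open("w2.pkl","rb"))
w=lambda x,y,z:onz(P,220+(x+.5)/3-.5,(y+.5)/3-.5,z)
a,b=w(45,405,18),w(228,512,18);print("bed",a,b,"mid",(a+b)/2+[120,0])
print("block",w(130,362,40),w(230,425,40))
print("stop end of block left",w(285,82,40))
for z in(154,160):print("hub",w(388,128,z))
h=w(250,298,150);print("handle end",h)
print("bed right far",w(483,110,18))
E
```

```text
bed [465.2  95.6] [465.3   0.7] mid [585.3  48.2]
block [499.6  73.4] [498.7  24.7]
stop end of block left [615.2  74.8]
hub [581.2  49.7]
hub [579.1  50.6]
handle end [530.2  57.2]
bed right far [654.1   0.3]
```

```bash
python3 -m creep '[[0.28,[13.3,7.3,0],-21],[0.28,[13.3,7.3,0],-21],[0.28,[13.3,7.3,0],-21],[0.28,[13.3,7.3,0],-21],[0.28,[13.3,7.3,0],-21],[0.28,[13.3,7.3,0],-21],[0.28,[13.3,7.3,0],-21],[0.28,[13.3,7.3,0],-21],[0.28,[13.3,7.3,0],-21],[0.28,[13.3,7.3,0],-21],[0.28,[13.3,7.3,0],-21],[0.28,[13.3,7.3,0],-21]]';python3 -m creep '[[0.28,[0,0,0],-0.4],[0.28,[0,0,0],-0.4],[0.28,[0,0,0],-0.4]]'; python3 - <<'E'
from h import *
s=manip.read_state();print(s['eef_pos'],s['eef_rot'],s['joints'][5],s['moment'])
import cv2
cv2.imwrite("pics/w3.png",manip.camera("wrist")[:,:,::-1])
E
```

```text
clock: 7.65
eef_pos: [583.1, 48.0, 218.3]
eef_rot: [-3.14, -0.001, 2.332]
wrist_force: [0.9, 0.3, 1.0]
finger_gap: 60.1
finger_force: 0.0
clock: 7.95
eef_pos: [583.2, 48.0, 218.8]
eef_rot: [-3.141, -0.001, 2.36]
wrist_force: [-0.1, -0.3, 0.0]
finger_gap: 60.3
finger_force: 0.0
[583.23156151  48.00794073 218.8131156 ] [-3.14095241e+00 -6.16223754e-04  2.35958722e+00] -0.7692439246505199 [-0.04562014 -0.13762371  0.04159146]
```

View pics/w3.png

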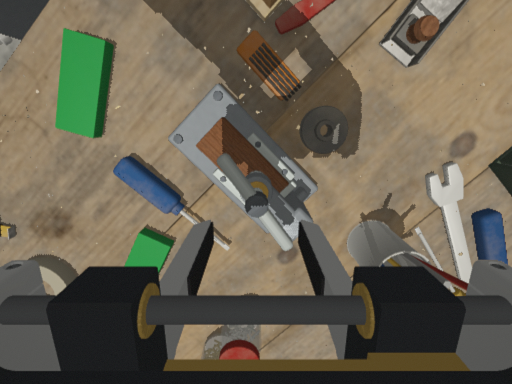

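The hub at (257,201) sits midway between the fingers (210 and 304), so the tool is on the axis. I'll descend.

```bash
python3 -m creep '[[0.28,[0,0,2],0],[0.28,[0,0,4],0],[0.28,[0,0,6],0],[0.28,[0,0,7.5],0],[0.28,[0,0,8.4],0],[0.28,[0,0,8.4],0],[0.28,[0,0,8.4],0]]'; python3 - <<'E'
from h import *
s=manip.read_state();print(s['eef_pos'],s['eef_rot'],s['joints'][5],s['moment'],s['effort'][5])
E
cat > m.py <<'E'
from h import *
s=manip.read_state();print("CLK %.2f yaw %.1f Mz %.3f eff6 %.3f z %.1f"%(s['clock'],np.degrees(s['eef_rot'][2]),s['moment'][2],s['effort'][5],s['eef_pos'][2]), np.round(s['wrist_force'],1))
E
```

```text
clock: 8.7
eef_pos: [583.6, 48.1, 136.1]
eef_rot: [3.141, 0.0, 2.361]
wrist_force: [0.2, 0.7, -0.5]
finger_gap: 60.1
finger_force: 0.0
[583.59826733  48.05278266 136.05633689] [3.14109302e+00 4.74306740e-04 2.36088419e+00] -0.7704846551198675 [-0.00470247 -0.15075307 -0.05180955] 0.010534592438489199
```

```bash
python3 -m creep '[[0.28,[0,0,0],0.5],[0.28,[0,0,0],1],[0.28,[0,0,0],1.5],[0.28,[0,0,0],2],[0.28,[0,0,0],2.5],[0.28,[0,0,0],3]]' >/dev/null; python3 m.py
python3 -m creep '[[0.28,[0,0,0],0.5],[0.28,[0,0,0],1]]' >/dev/null; python3 m.py
python3 -m creep '[[0.28,[0,0,0],0.5],[0.28,[0,0,0],1]]' >/dev/null; python3 m.py
python3 -m creep '[[0.28,[0,0,0],0.5],[0.28,[0,0,0],1]]' >/dev/null; python3 m.py
python3 -m creep '[[0.28,[0,0,0],0.5],[0.28,[0,0,0],1]]' >/dev/null; python3 m.py
python3 -m creep '[[0.28,[0,0,0],0.5],[0.28,[0,0,0],1]]' >/dev/null; python3 m.py
```

```text
CLK 9.30 yaw 120.2 Mz -0.071 eff6 -0.914 z 136.6 [ 1.4  0.4 -0.4]
CLK 9.50 yaw 115.2 Mz -0.022 eff6 -0.914 z 136.6 [ 0.5 -0.6 -0.3]
CLK 9.70 yaw 110.2 Mz -0.053 eff6 -0.914 z 136.6 [ 1.2 -0.1  0. ]
CLK 9.90 yaw 105.2 Mz 0.344 eff6 -0.612 z 136.5 [ 0.6  5.  -0.8]
CLK 10.10 yaw 100.2 Mz 0.331 eff6 -0.614 z 136.3 [ 0.3  4.4 -2.8]
CLK 10.30 yaw 95.2 Mz 0.336 eff6 -0.609 z 136.1 [ 1.6  4.4 -4.2]
```

```bash
python3 -m creep '[[0.28,[0,0,0.02],0.5],[0.28,[0,0,0.03],1]]' >/dev/null; python3 m.py
python3 -m creep '[[0.28,[0,0,0.02],0.5],[0.28,[0,0,0.03],1]]' >/dev/null; python3 m.py
python3 -m creep '[[0.28,[0,0,0.02],0.5],[0.28,[0,0,0.03],1]]' >/dev/null; python3 m.py
python3 -m creep '[[0.28,[0,0,0.02],0.5],[0.28,[0,0,0.03],1]]' >/dev/null; python3 m.py
python3 -m creep '[[0.28,[0,0,0.02],0.5],[0.28,[0,0,0.03],1]]' >/dev/null; python3 m.py
python3 -m creep '[[0.28,[0,0,0.02],0.5],[0.28,[0,0,0.03],1]]' >/dev/null; python3 m.py
python3 -m creep '[[0.28,[0,0,0.02],0.5],[0.28,[0,0,0.03],1]]' >/dev/null; python3 m.py
python3 -m creep '[[0.28,[0,0,0.02],0.5],[0.28,[0,0,0.03],1]]' >/dev/null; python3 m.py
```

```text
CLK 10.50 yaw 90.2 Mz 0.273 eff6 -0.611 z 135.8 [ 1.5  4.6 -2.7]
CLK 10.70 yaw 85.2 Mz 0.266 eff6 -0.611 z 135.5 [ 0.6  2.9 -3.1]
CLK 10.90 yaw 80.2 Mz 0.285 eff6 -0.611 z 135.2 [ 0.2  3.  -2.6]
CLK 11.10 yaw 75.2 Mz 0.305 eff6 -0.611 z 135.0 [-0.2  2.4 -2.1]
CLK 11.30 yaw 70.2 Mz 0.292 eff6 -0.611 z 134.7 [ 0.1  2.9 -2.6]
CLK 11.50 yaw 65.2 Mz 0.318 eff6 -0.612 z 134.4 [-1.4  1.8 -2.5]
CLK 11.70 yaw 60.2 Mz 0.350 eff6 -0.612 z 134.1 [-1.3  1.8 -1. ]
CLK 11.90 yaw 55.2 Mz 0.312 eff6 -0.612 z 133.8 [-2.7  1.3 -1.3]
```

```bash
python3 -m creep '[[0.28,[0,0,0.02],0.5],[0.28,[0,0,0.03],1]]' >/dev/null; python3 m.py
python3 -m creep '[[0.28,[0,0,0.02],0.5],[0.28,[0,0,0.03],1]]' >/dev/null; python3 m.py
python3 -m creep '[[0.28,[0,0,0.02],0.5],[0.28,[0,0,0.03],1]]' >/dev/null; python3 m.py
python3 -m creep '[[0.28,[0,0,0.02],0.5],[0.28,[0,0,0.03],1]]' >/dev/null; python3 m.py
python3 -m creep '[[0.28,[0,0,0.02],0.5],[0.28,[0,0,0.03],1]]' >/dev/null; python3 m.py
python3 -m creep '[[0.28,[0,0,0.02],0.5],[0.28,[0,0,0.03],1]]' >/dev/null; python3 m.py
python3 -m creep '[[0.28,[0,0,0.02],0.5],[0.28,[0,0,0.03],1]]' >/dev/null; python3 m.py
python3 -m creep '[[0.28,[0,0,0.02],0.5],[0.28,[0,0,0.03],1]]' >/dev/null; python3 m.py
```

```text
CLK 12.10 yaw 50.2 Mz 0.357 eff6 -0.612 z 133.4 [-3.7  0.7 -0.4]
CLK 12.30 yaw 45.2 Mz 0.322 eff6 -0.613 z 133.2 [-4.  -0.1 -0. ]
CLK 12.50 yaw 40.2 Mz 0.311 eff6 -0.614 z 132.9 [-3.9  0.3  0.6]
CLK 12.70 yaw 35.2 Mz 0.402 eff6 -0.525 z 132.7 [-6.3  0.8  2.6]
CLK 12.90 yaw 30.2 Mz 0.452 eff6 -0.456 z 132.6 [-7.  -0.2  1.9]
CLK 13.10 yaw 25.2 Mz 0.474 eff6 -0.455 z 132.3 [-8.   0.7  3.6]
CLK 13.30 yaw 20.2 Mz 0.459 eff6 -0.452 z 132.0 [-7.9  0.4  3.3]
CLK 13.50 yaw 15.2 Mz 0.468 eff6 -0.448 z 131.7 [-9.2  0.2  4.2]
```

Touch came at yaw ≈ 39°, so the target is yaw ≈ −50°, which joint 6 can just reach.

```bash
python3 -m creep '[[0.28,[0,0,0.02],0.6],[0.28,[0,0,0.04],1.2],[0.28,[0,0,0.06],1.8],[0.28,[0,0,0.08],2.4],[0.28,[0,0,0.1],3],[0.28,[0,0,0.11],3.6],[0.28,[0,0,0.13],4.2],[0.28,[0,0,0.14],4.8],[0.28,[0,0,0.16],5.4],[0.28,[0,0,0.18],6]]' >/dev/null; python3 m.py
python3 -m creep '[[0.28,[0,0,0.02],0.6],[0.28,[0,0,0.04],1.2],[0.28,[0,0,0.06],1.8],[0.28,[0,0,0.08],2.4],[0.28,[0,0,0.1],3],[0.28,[0,0,0.11],3.6],[0.28,[0,0,0.13],4.2],[0.28,[0,0,0.14],4.8],[0.28,[0,0,0.16],5.4],[0.28,[0,0,0.18],6]]' >/dev/null; python3 m.py
python3 -m creep '[[0.28,[0,0,0.02],0.5],[0.28,[0,0,0.03],1],[0.28,[0,0,0.03],1]]' >/dev/null; python3 m.py
```

```text
CLK 14.50 yaw -14.8 Mz 0.461 eff6 -0.610 z 129.9 [-12.8   0.6   6.5]
CLK 15.50 yaw -44.8 Mz 0.541 eff6 -0.588 z 128.1 [-12.4   5.9   6.8]
CLK 15.80 yaw -49.8 Mz 0.353 eff6 1.083 z 127.8 [-8.5  5.8  4.1]
```

```bash
python3 -m creep '[[0.28,[0,0,0],-0.8],[0.28,[0,0,0],-2],[0.28,[0,0,0],-3.5],[0.28,[0,0,0],-4],[0.28,[0,0,-2],-4],[0.28,[0,0,-5],-4],[0.28,[0,0,-9],-4],[0.28,[0,0,-12],-4],[0.28,[0,0,-12],-4],[0.28,[0,0,-12],-4]]'; python3 m.py
python3 - <<'E'
from h import *
import cv2
cv2.imwrite("pics/w4.png",manip.camera("wrist")[:,:,::-1])
E
```

```text
clock: 16.8
eef_pos: [583.5, 48.0, 247.5]
eef_rot: [-3.141, -0.001, -0.519]
wrist_force: [0.2, -0.6, 0.3]
finger_gap: 60.0
finger_force: 0.0
CLK 16.80 yaw -29.7 Mz 0.000 eff6 0.002 z 247.5 [ 0.2 -0.6  0.3]
```

View pics/w4.png

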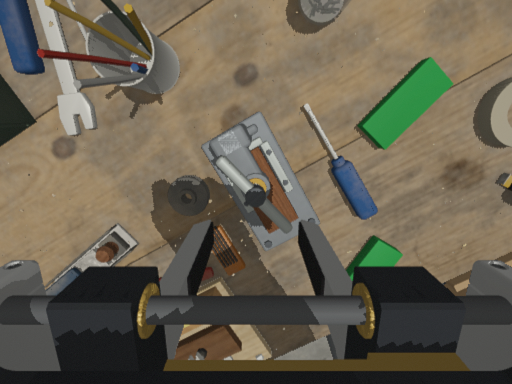

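The bar runs from (222,162) to (290,230), which is a world heading of about 15°. That matches the planned 158° of turn. The block is home and the gripper is clear, so I'll hand in.

```bash
python3 -c "
from cell import manip
print(manip.sign_off())"
```

```text
the job is handed in; nothing more can be done
None
```

I pushed the block home against the end stop and turned the T-handle about 89° past the felt touch (a torque step placed to within about 5°). The gripper is clear and the job is handed in; the sign-off gave no verdict, and I couldn't measure the pad force directly.

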